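# Isolate an extraction pod and open its filter

## Robot

A 6-joint arm with a two-finger parallel gripper is mounted at the origin on the work surface. World frame = base frame: x ahead of the robot, y to its left, z up, the work surface at z = 0. Lengths are in m, angles in rad, forces in N, time in s.
With the tool pointing down it reaches from about 0.4 to 0.825 m from the base axis. Payload 7 kg.
Tool frame: the origin (TCP) lies on the centre line of the jaws, within the pads' length; the fingertips stand 19 mm ahead of it and the grasp point (between the pads) is the TCP; z points along the fingers, y is the direction in which the jaws open and shut (so a half turn about z gives the same grasp; the last joint's range is limited). The gripper opens to 85 mm and grips with 20 to 120 N. Pads are 22 mm wide; open, the fingers measure 114 mm over their backs; the gripper's body (76 mm by 85 mm) begins 54 mm behind the grasp point. The pads swing forward as they close: fully open they stand 13 mm farther back than shut.
Start: joints at [-0.935, 0.359, 0.012, 0, -1.224, -0.288], TCP at [0.23, -0.635, 0.25] pointing down, gripper open.
Joint ranges: [-3.07, 3.07], [-1.43, 2.12], [-1.02, 1.25], [-3.03, 1.67], [-3.05, -0], [-3.03, 3.03]. Speed limits (rad/s): [2.39, 2.39, 3.01, 3.14, 3.14, 3.14].

## Interface

Orientations are given as a unit quaternion [x, y, z, w].
In Python, from bench import arm, cams, order, spotter gives the robot as it stands.
- The arm moves only by the tool servo_tool, never from a script. Its argument "increments" is a list of rows, each a list of 2 entries, a list of its own where there are three numbers: the shift along the tool's x, y, z in units of 30 mm (1.0 is 30 mm), then the turn about the tool's z in units of 5 degrees (1.0 is 5 degrees). A call has exactly 5 rows; each row is the pose to reach, as a shift and turn from the pose commanded when the call began, along the tool's axes at that moment; what a row does not reach only later rows make up. A row lasts 1/12 s, in which the tool goes at most 41.7 mm and 7.16 degrees, less where a joint would pass 70% of its speed; a pose out of reach is approached as far as the arm can. A call with a gripper value outside its range is refused whole. "gripper" is the closure, from 0 (fully open) to 1 (shut), set as the call begins (left out, the last holds). The fingers move at their own pace and stop on an object; the grip force is fixed at half the most. Time passes only in rows, so rows that repeat a pose let the fingers close, or fill a call up. It gives the time, the measured TCP pose, the force and the opening at its end, in the units of the state.
- arm.sense(): the state, without advancing time (a new reading comes with each control period).
- cams.grab_frame(name): name is "scene" or "top" or "wrist"; returns the picture (480x640x3 uint8, blue, green, red); there is no depth.
- cams.get_calibration(name): a dict with "vertical_fov" (degrees; the focal length in pixels is half the picture's height over the tangent of half this angle, whatever the lens; pixels are square), "cx", "cy" (the principal point, pixels), "extrinsics" (4x4, takes a point from camera to world coordinates). Camera axes: x right, y down, z forward; pixel columns grow to the right and rows downward; lengths in m; the calibration is good to about 2 mm. A picture is of the moment at which its call begins: read the wrist's pose just before it. get_calibration takes no time and is no camera call; for the wrist camera it gives the pose at the moment of the call.
- order.hand_in(): hands the job in, once; it reports no verdict.
Trained networks look in the newest picture that a camera, given by its name, has taken for a name from the list of things; names that differ only in an ending like _2 or _b are one class to them, and where a whole thing is asked for, a point or a joint stands for the part that bears it (a point fixed in the world has none). Each returns a list of dicts, best first, with "score" (0 to 1); they miss things now and then, are a little off and sometimes report something else, mostly with a low value. They report only what shows in the picture. A call takes as long as a camera call. They do not tell look-alikes from the thing itself.
- spotter.look_for(target, camera): "centre" ([x, y, z] in m, in world coordinates, good to about 4 mm: the middle of the surface that is visible of it).
- spotter.outline_of(target, camera): "mask" (480x640 bool, what is visible of it).
- spotter.tip_of(target, camera): "centre" ([x, y, z] in m, in world coordinates, good to about 4 mm: a listed point, or the origin of a listed thing).
The state is a dict: "clock": time; "qpos": joint angles; "qvel": joint speeds; "joint_efforts": joint torques, N m; "tool_pos": TCP position; "orientation": TCP orientation; "force": force on the tool from outside, world axes, zero at the start; "moment": the same for the moment, N m; "width": finger opening in m.
Only numpy, scipy, OpenCV 4.12 (cv2) and the standard library are available. Lean on these libraries where they do the work, as an engineer would, in place of code of your own. Each camera call takes 0.05 s, during which the arm holds its last target. There are 200 camera calls.

## Task

The pod with the red indicator needs its filter changed while the fan keeps running. So that the fan is never starved, first pull the green pod's gate knob fully out, then push the red pod's gate knob fully home. Only then squeeze the two orange tabs of the red pod's cover together, lift the cover off and lay it tabs-up, flat, in the middle of the blue mat, leaving the green pod's cover clipped on and the other things on the bench undisturbed.

Things in the scene. Friction and masses are not known exactly. Their poses are not given: they have to be found in the camera images.
- pod_red: fume-extraction pod, off-white, red indicator button (20 mm wide) on top at (-75, 56) mm: filter due. Fixed, 200 (x) x 140 (y) x 110 mm (z). Origin: centre of its underside; x points from the front face (knob side, x = -100 mm) to the rear (duct), z up. Grille on top at the front, clip-on cover behind it, centred at x = +35 mm.
- pod_green: fume-extraction pod, off-white, green indicator button (20 mm wide) on top at (-75, 56) mm: filter good. Fixed, 200 (x) x 140 (y) x 110 mm (z). Origin: centre of its underside; x points from the front face (knob side, x = -100 mm) to the rear (duct), z up. Grille on top at the front, clip-on cover behind it, centred at x = +35 mm.
- gate_red (a joint): its slide gate, m along the pod's -x: 0 = fully home (shut), 0.045 = fully out (open). Starts 30 to 45 mm out. A sprung roller clicks over a rib 6 mm from either end: some 5 to 10 N to leave an end or to pass a rib, 2 N in between; the last 4 mm it snaps home or out by itself.
- knob_red (a point): red pod: centre of the yellow mushroom knob, 38 mm across, 20 mm long (pod's x), 84 mm above the bench; 42 mm in front of the pod's front face when home, 87 mm when out. Behind it 32 mm of bare rod 10 mm thick, so fingers fit either side of the rod between knob and face. A 60 mm wide, 3 mm thick blade comes out after the rod, its edge 42 mm behind this point.
- gate_green (a joint): its slide gate, m along the pod's -x: 0 = fully home (shut), 0.045 = fully out (open). Starts home. A sprung roller clicks over a rib 6 mm from either end: some 5 to 10 N to leave an end or to pass a rib, 2 N in between; the last 4 mm it snaps home or out by itself.
- knob_green (a point): green pod: centre of the yellow mushroom knob, 38 mm across, 20 mm long (pod's x), 84 mm above the bench; 42 mm in front of the pod's front face when home, 87 mm when out. Behind it 32 mm of bare rod 10 mm thick, so fingers fit either side of the rod between knob and face. A 60 mm wide, 3 mm thick blade comes out after the rod, its edge 42 mm behind this point.
- cover_red: red pod's dark grey clip-on filter cover: plate 118 (x) x 126 (y) x 5 mm, 0.24 kg. Origin: centre of the plate's underside, 110 mm above the bench when clipped on; axes as the pod's. Ribs reach 24 mm below the plate: laid down, it stands on them, origin 24 mm above the surface.
- tabs_red (a point): point midway between the two orange tabs of the red pod's cover, 22 mm above the cover's origin. The tabs face each other across the cover's y: 34 mm wide (x), outer faces 56 mm apart, tops 15 mm above this point. Each slides in 8 mm against a spring (4 to 11 N); squeezed fully in (40 mm over both) they free the cover to lift straight up. Let go, they spring back.
- cover_green: green pod's dark grey clip-on filter cover: plate 118 (x) x 126 (y) x 5 mm, 0.24 kg. Origin: centre of the plate's underside, 110 mm above the bench when clipped on; axes as the pod's. Ribs reach 24 mm below the plate: laid down, it stands on them, origin 24 mm above the surface. It stays clipped on.
- mat: blue bench mat between the pods, 200 x 200 x 2 mm; origin: centre of its underside, on the bench
- pliers: bystander: pliers with yellow handles, 150 mm, lying; origin near the pivot
- antenna: bystander: black rod antenna lying, 190 mm long, 24 mm thick; origin under its middle
- tape_roll: bystander: white tape roll, 90 mm across, 24 mm high; origin under its centre
- wrench: bystander: steel wrench lying in front of one pod, 150 mm; origin under its middle
- screwdriver: bystander: screwdriver lying in front of the other pod, 180 mm; origin under its middle
- parts_box: bystander: closed clear parts box, 84 x 134 x 41 mm; origin under its centre
- solder_reel: bystander: metal solder reel, 60 mm across, 50 mm high; origin under its centre
There are look-alikes about, which are no part of the job. Leave any yellow look-alike of the cover_red alone.

How it is judged:
On the way, in this order (a step that is already met when the one before it is completed fails the run):
1. the green pod's knob is fully out (value of joint gate_green above 0.042 m), for 0.2 s.
2. the red pod's knob is fully home (value of joint gate_red below 0.003 m and value of joint gate_green above 0.042 m), for 0.2 s.
3. the red pod's cover is unclipped and lifted off (all of step 2 and z of cover_red in the frame of pod_red above 0.14 m), for 0.1 s.
At the end, for the whole second after the job is handed in: green knob out and red knob home (each within 3 mm), the red pod's cover at rest tabs-up and flat (within 7 degrees) on the mat, its centre within 50 mm of the mat's centre along each edge; green pod's cover still clipped on (moved under 6 mm), each bystander moved under 30 mm (all of step 2 and x of cover_red in the frame of mat between -0.05 and 0.05 m and y of cover_red in the frame of mat between -0.05 and 0.05 m and height (world z) of cover_red below 0.032 m and angle between cover_red's own z axis and vertical below 0.12 rad and linear speed of cover_red below 0.02 m/s and distance of cover_green from where it was at the start of the episode below 0.006 m and distance of each of pliers, antenna, tape_roll, wrench, screwdriver, parts_box, solder_reel from where it was at the start of the episode below 0.03 m); the robot touches nothing.
It fails at once if both gates nearly shut at once (fan starved) (value of joint each of gate_red, gate_green below 0.02 m).
It fails at once if the red pod's cover lifted while its gate is not yet shut (z of cover_red in the frame of pod_red above 0.125 m and value of joint gate_red above 0.008 m).
It fails at once if the green pod's cover is unclipped (z of cover_green in the frame of pod_green above 0.125 m).
It also fails if it takes over 58 s, if anything falls off the work surface, if the arm or the gripper's body presses on something with over 40 N, if the wrist force passes 120 N, or if a joint passes its speed limit or range.

## Working session

There is one attempt and no reset: what is moved stays moved. The work goes in short steps, Python scripts to look and compute and a tool call to move; the robot and the scene stay as the last step left them, time stands still between calls to the robot, and variables do not carry over. Pictures are saved under pics/ and viewed, about 8 in all and at most 12, crops included, and the job is handed in when it is done.

Besides the shell and the picture viewer there is one more tool, called as name([rows], argument=value, ...), one row to a line, values as JSON. servo_tool: Moves the arm, as the interface text tells. Its arguments: {"type":"object","properties":{"increments":{"type":"array","items":{"type":"array"}},"gripper":{"type":"number"}},"required":["increments"]}

```bash
mkdir -p pics; ls; python3 - <<'E'
from bench import arm,cams,spotter
import cv2,numpy as np
s=arm.sense(); print(s['clock'],s['tool_pos'],s['orientation'],s['width'])
for n in ['scene','top']:
    cv2.imwrite(f'pics/{n}0.png',cams.grab_frame(n))
    c=cams.get_calibration(n); print(n,c['vertical_fov'],np.round(c['extrinsics'],3).tolist())
for t in ['pod_red','pod_green','knob_red','knob_green','tabs_red','cover_red','cover_green','mat','wrench','screwdriver','tape_roll','parts_box','antenna','pliers','solder_reel']:
    for f in ([spotter.tip_of]):
        print(t,[(np.round(d['centre'],3).tolist(),round(d['score'],2)) for d in f(t,'top')])
E
```

```text
pics
0.0 [ 0.22988391 -0.63414518  0.24933874] [-1.72954300e-01  9.84929481e-01  8.26059788e-04 -2.10524282e-04] 0.08534340302904167
scene 48.41730280388702 [[0.61, 0.501, -0.614, 1.26], [0.792, -0.396, 0.464, -0.589], [-0.011, -0.769, -0.639, 0.887], [0.0, 0.0, 0.0, 1.0]]
top 56.24582531414364 [[-0.012, -0.996, 0.086, 0.43], [-1.0, 0.012, -0.004, -0.009], [0.003, -0.086, -0.996, 1.143], [0.0, 0.0, 0.0, 1.0]]
pod_red [([0.625, -0.215, -0.005], 0.97)]
pod_green [([0.604, 0.242, 0.0], 0.78)]
knob_red [([0.445, -0.237, 0.085], 0.82), ([0.412, 0.253, -0.003], 0.22), ([0.446, -0.461, 0.003], 0.17)]
knob_green [([0.458, 0.244, 0.086], 0.68)]
tabs_red [([0.201, -0.392, 0.044], 0.89), ([0.66, -0.214, 0.129], 0.58)]
cover_red [([0.199, -0.389, 0.028], 0.86), ([0.658, -0.214, 0.112], 0.6)]
cover_green [([0.644, 0.244, 0.11], 0.97), ([0.388, -0.218, -0.003], 0.41)]
mat [([0.484, 0.0, 0.001], 0.61)]
wrench [([0.384, -0.214, -0.002], 0.77)]
screwdriver [([0.412, 0.253, 0.001], 0.61)]
tape_roll [([0.447, -0.456, 0.001], 0.97)]
parts_box [([0.53, 0.451, -0.004], 0.91)]
antenna [([0.799, -0.01, 0.005], 0.67), ([0.66, -0.212, 0.131], 0.43)]
pliers [([0.685, 0.41, -0.004], 0.75)]
solder_reel [([0.616, -0.446, -0.001], 0.87)]
```

View pics/top0.png

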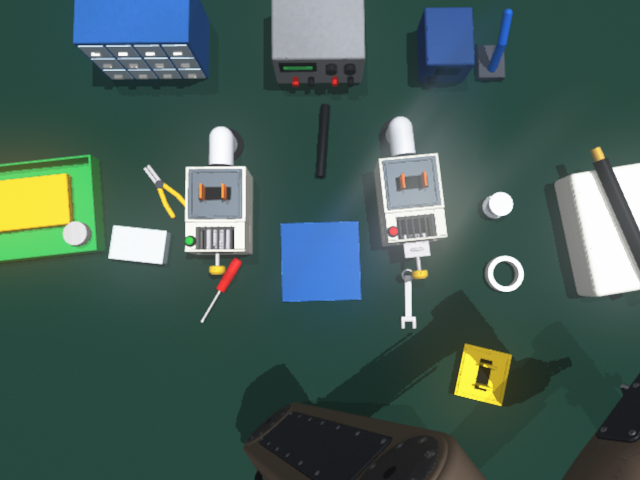

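View pics/scene0.png

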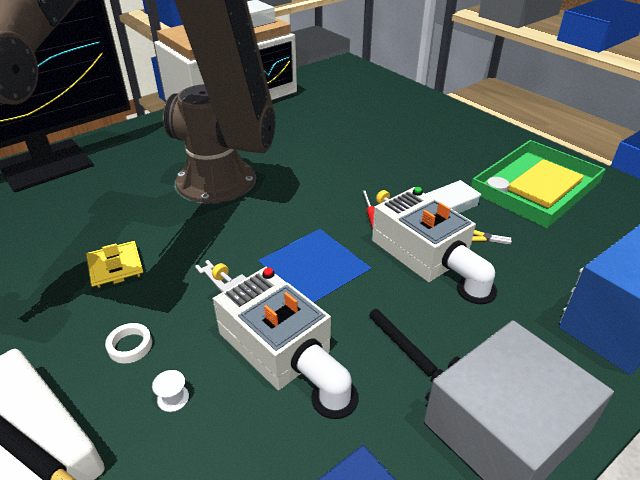

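Top view: the red pod is on the right, with its button at (393,231), tabs at (413,180) and knob at (420,274). The green pod is on the left, with its button at (190,241) and knob at (217,270). Candidates for cover_red are the dark grey cover at (413,180), the yellow look-alike at (484,375) and the green pod's cover at (215,192). By the description it is the grey one at (413,180). For the knobs, the tape roll and screwdriver are low-score false hits. Next I'll measure yaw and check the choice in a crop.

```bash
cat > h.py <<'E'
import numpy as np,cv2
from bench import arm,cams,spotter
from scipy.spatial.transform import Rotation as R
def unproj(px,name,z):
    c=cams.get_calibration(name); f=240/np.tan(np.radians(c['vertical_fov']/2)); E=np.array(c['extrinsics'])
    px=np.atleast_2d(px).astype(float)
    d=np.c_[(px[:,0]-c['cx'])/f,(px[:,1]-c['cy'])/f,np.ones(len(px))]@E[:3,:3].T
    return (E[:3,3]+d*((z-E[2,3])/d[:,2])[:,None])[:,:2]
def rect(mask,name,z):
    c=max(cv2.findContours(mask.astype(np.uint8),cv2.RETR_EXTERNAL,cv2.CHAIN_APPROX_NONE)[0],key=cv2.contourArea)[:,0]
    (x,y),s,a=cv2.minAreaRect((unproj(c,name,z)*1000).astype(np.float32))
    return np.round([x,y,*s],1),(a+45)%90-45
def rel(p,yaw=None):
    """units in tool axes from now to world p; turn units to get tool y along pod y (mod 180)"""
    s=arm.sense(); r=R.from_quat(s['orientation']).as_matrix()
    d=r.T@(np.array(p)-s['tool_pos'])/0.03
    t=None
    if yaw is not None:
        ty=np.arctan2(r[1,1],r[0,1]); e=(yaw+np.pi/2-ty+np.pi/2)%np.pi-np.pi/2
        t=round(-np.degrees(e)/5,2)  # tool z down
    return np.round(d,2).tolist(),t
E
python3 - <<'E'
from h import *
im=cams.grab_frame('top'); hsv=cv2.cvtColor(im,cv2.COLOR_BGR2HSV)
for t in ['cover_red','cover_green']:
    for d in spotter.outline_of(t,'top'):
        print(t,round(d['score'],2),rect(d['mask'],'top',.115))
for t in ['pod_red','pod_green']:
    for d in spotter.outline_of(t,'top'): print(t,round(d['score'],2),rect(d['mask'],'top',.11))
b=cv2.inRange(hsv,(100,150,60),(125,255,255)); b[:210]=0;b[310:]=0; print('mat',rect(b>0,'top',.002))
y=cv2.inRange(hsv,(18,150,120),(32,255,255))
for n,(u,v) in dict(green=(217,270),red=(420,274)).items():
    m=np.zeros_like(y); m[v-12:v+12,u-14:u+14]=y[v-12:v+12,u-14:u+14]; print('knob',n,rect(m>0,'top',.095))
for n,uv in dict(redbtn=(393,231),grnbtn=(190,241)).items(): print(n,unproj(uv,'top',.115))
print(rel([.474,.244,.2],0))
cv2.imwrite('pics/c.png',cv2.resize(im[110:310,140:460],None,fx=2.5,fy=2.5,interpolation=cv2.INTER_CUBIC))
E
```

```text
cover_red 0.88 (array([ 218.8, -359.1,  112.8,  119.3]), -15.059471130371094)
cover_red 0.76 (array([ 656.4, -212. ,  120. ,  126. ]), 4.980753421783447)
cover_red 0.6 (array([469. , 233.3,  39.9,  49.5]), -27.98614501953125)
cover_green 0.75 (array([637.4, 244.1, 125.2, 115.1]), -0.67095947265625)
pod_red 0.93 (array([ 625.8, -208.1,  384.7,  154.6]), 4.805884838104248)
pod_green 0.87 (array([574.3, 237.5, 247. , 159.9]), 0.11443383991718292)
pod_green 0.54 (array([ 658.3, -212.4,  121.8,  129.2]), 4.569779872894287)
mat (array([483.4,   1.5, 202. , 201.5]), 0.9468827843666077)
knob green (array([460.5, 242.4,  35.1,  18.6]), -0.6901016235351562)
knob red (array([ 446.6, -231.6,   28.2,   16.3]), -0.69439697265625)
redbtn [[ 0.54475627 -0.16807448]]
grnbtn [[0.52716065 0.2989134 ]]
([-17.63, 24.76, 1.68], np.float64(3.99))
```

View pics/c.png

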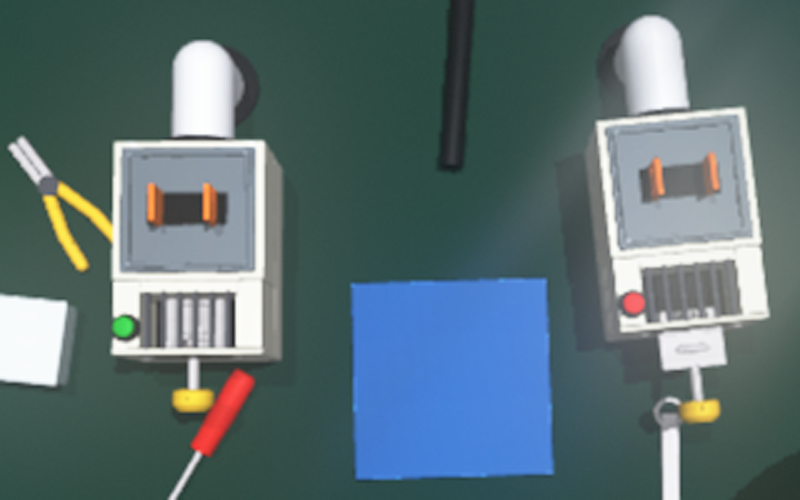

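The grey cover at top-view (413,180) sits behind the red button, so the choice is confirmed. The red pod's yaw is about 4.9° and the green's about 0°. The first move turns the tool 20° and starts towards the bench middle.

servo_tool([
  [[-1.3,0.5,0],1.4],
  [[-2.6,1,0],2.8],
  [[-3.9,1.5,0],4],
  [[-5.2,2,0],4],
  [[-6.5,2.5,0],4],
], gripper=0)

```text
clock: 1.52
tool_pos: [0.3865, -0.4984, 0.2505]
orientation: [0.001, 1.0, -0.0, 0.0]
force: [1.2, -0.8, 0.4]
width: 0.0858
```

servo_tool([
  [[-0.6,1.2,0],0],
  [[-1.2,2.4,0],0],
  [[-1.8,3.6,0],0],
  [[-2.4,4.8,0],0],
  [[-3,6,0],0],
])

```text
clock: 1.93
tool_pos: [0.4762, -0.318, 0.2506]
orientation: [0.001, 1.0, -0.0, 0.0]
force: [0.9, -0.9, -0.4]
width: 0.0855
```

servo_tool([
  [[0,1.3,0],0],
  [[0,2.6,0],0],
  [[0,3.9,0],0],
  [[0,5.2,0],0],
  [[0,6.5,0],0],
])

```text
clock: 2.35
tool_pos: [0.4755, -0.123, 0.2506]
orientation: [0.001, 1.0, 0.0, 0.0]
force: [0.7, -0.0, -0.1]
width: 0.0856
```

servo_tool([
  [[0,1.3,0],0],
  [[0,2.6,0],0],
  [[0,3.9,0],0],
  [[0,5.2,0],0],
  [[0,6.5,0],0],
])

```text
clock: 2.77
tool_pos: [0.4757, 0.0721, 0.2508]
orientation: [0.001, 1.0, 0.0, 0.001]
force: [1.4, -0.6, -0.1]
width: 0.0857
```

servo_tool([
  [[0,1.2,0],0],
  [[0,2.4,0],0],
  [[0,3.6,0],0],
  [[0,4.7,0],0],
  [[0,5.6,0],0],
])

```text
clock: 3.18
tool_pos: [0.4761, 0.2406, 0.2505]
orientation: [0.0, 1.0, 0.0, 0.0]
force: [0.7, -0.2, -0.1]
width: 0.0853
```

```bash
python3 - <<'E'
from h import *
c=cams.get_calibration('wrist'); print(c['vertical_fov'],np.round(c['extrinsics'],3).tolist())
im=cams.grab_frame('wrist'); cv2.imwrite('pics/w1.png',im)
for t in ['knob_green','cover_green','pod_green']: print(t,[(np.round(d['centre'],4).tolist(),round(d['score'],2)) for d in spotter.tip_of(t,'wrist')])
s=arm.sense();print(s['tool_pos'],s['orientation'])
E
```

```text
63.008488794403455 [[0.001, 0.955, 0.298, 0.4], [1.0, -0.001, 0.0, 0.241], [0.0, 0.298, -0.955, 0.373], [0.0, 0.0, 0.0, 1.0]]
knob_green []
cover_green [([0.6393, 0.2454, 0.1089], 0.62), ([0.4143, 0.2543, -0.001], 0.52)]
pod_green [([0.6064, 0.2433, -0.0039], 0.7), ([0.4813, 0.0008, 0.0016], 0.48)]
[0.4760738  0.23881726 0.25004082] [-1.34498047e-04  9.99999943e-01 -2.17567513e-04 -2.19491407e-04]
```

View pics/w1.png

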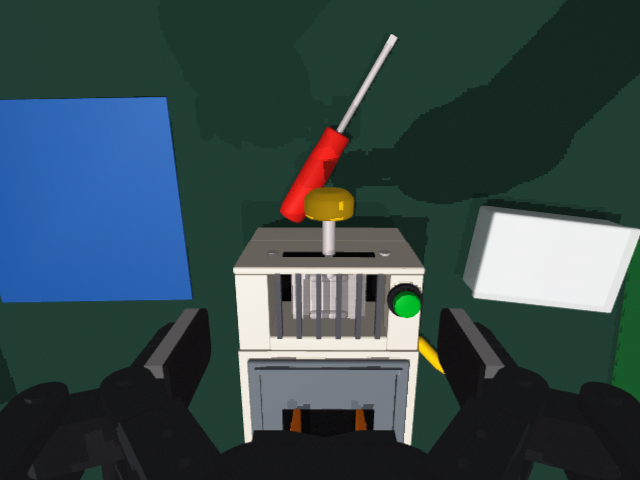

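The wrist view shows the green knob centred at (329,204), the rod at u=329 and the front face's top edge at v≈270. I'll turn these into positions.

```bash
python3 - <<'E'
from h import *
for n,p,z in [('edgeL',(236,271),.11),('edgeR',(423,270),.11),('rod',(329,235),.089),('knobtop-front',(329,188),.095),('knob ctr',(329,205),.1),('knobL',(305,205),.084),('knobR',(354,205),.084),('knob back/rod',(329,220),.089)]: print(n,np.round(unproj(p,'wrist',z)[0]*1000,1))
E
```

```text
edgeL [505.9 176. ]
edgeR [505.2 310.9]
rod [485.1 243.3]
knobtop-front [448.3 243.1]
knob ctr [459.6 243.1]
knobL [463.1 225.2]
knobR [463.1 262.1]
knob back/rod [473.4 243.2]
```

servo_tool([
  [[-0.45,0.1,0],0],
  [[-0.45,0.1,0.8],0],
  [[-0.45,0.1,1.8],0],
  [[-0.45,0.1,2.8],0],
  [[-0.45,0.1,3.5],0],
], gripper=0.7)

```text
clock: 3.8
tool_pos: [0.4891, 0.2393, 0.1433]
orientation: [0.002, 1.0, -0.0, -0.001]
force: [-0.6, -0.3, -0.4]
width: 0.0264
```

servo_tool([
  [[0,0,0],0],
  [[0,0,0],0],
  [[0,0,0],0],
  [[0,0,0.2],0],
  [[0,0,0.3],0],
])

```text
clock: 4.22
tool_pos: [0.4904, 0.2416, 0.1374]
orientation: [0.001, 1.0, 0.001, 0.001]
force: [-0.6, 0.6, -0.1]
width: 0.0256
```

```bash
python3 - <<'E'
from h import *
im=cams.grab_frame('wrist'); cv2.imwrite('pics/w2.png',im)
s=arm.sense();print(s['tool_pos'],s['width'],s['force'])
E
```

```text
[0.48988615 0.2412236  0.1364484 ] 0.02532555634002984 [-0.20158099 -0.45632027 -1.46623774]
```

View pics/w2.png

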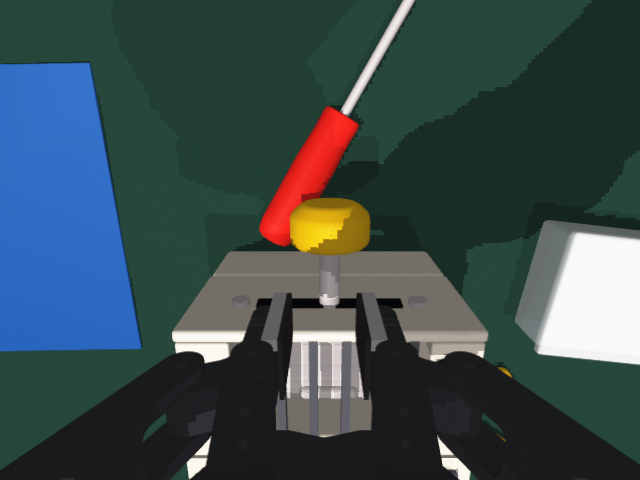

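The fingers (u≈280 and 370) stand either side of the rod at u=330, in line with the gap behind the knob. I'll descend now.

servo_tool([
  [[0,0.05,0.4],0],
  [[0,0.05,0.8],0],
  [[0,0.05,1.2],0],
  [[0,0.05,1.6],0],
  [[0,0.05,1.7],0],
])

```text
clock: 4.68
tool_pos: [0.4892, 0.2422, 0.0841]
orientation: [0.001, 1.0, -0.001, -0.001]
force: [-1.0, -1.0, -0.3]
width: 0.0257
```

servo_tool([
  [[0.3,0,0],0],
  [[0.6,0,0],0],
  [[0.9,0,0],0],
  [[1.3,0,0],0],
  [[1.6,0,0],0],
])

```text
clock: 5.1
tool_pos: [0.441, 0.243, 0.086]
orientation: [0.001, 1.0, 0.001, 0.001]
force: [0.9, 0.7, -0.2]
width: 0.0255
```

servo_tool([
  [[0.04,0,0],0],
  [[0.07,0,0],0],
  [[0.1,0,0],0],
  [[0.1,0,0],0],
  [[0.1,0,0],0],
])

```text
clock: 5.52
tool_pos: [0.439, 0.2428, 0.0853]
orientation: [0.001, 1.0, -0.0, -0.0]
force: [-0.3, -0.2, 0.0]
width: 0.0254
```

servo_tool([
  [[-0.15,0,0],0],
  [[-0.15,0,-1.2],0],
  [[-0.15,0,-2.4],0],
  [[-0.15,0,-3.6],0],
  [[-0.15,0,-4.5],0],
])

```text
clock: 5.93
tool_pos: [0.4443, 0.2429, 0.2233]
orientation: [0.001, 1.0, 0.001, 0.001]
force: [0.4, 0.8, -0.1]
width: 0.0258
```

```bash
python3 - <<'E'
from h import *
im=cams.grab_frame('wrist'); cv2.imwrite('pics/w3.png',im)
hsv=cv2.cvtColor(im,cv2.COLOR_BGR2HSV)
y=cv2.inRange(hsv,(18,150,80),(32,255,255)); y[:, :250]=0; y[:,420:]=0
print(arm.sense()['tool_pos'],rect(y>0,'wrist',.09))
print([(np.round(d['centre'],4).tolist(),round(d['score'],2)) for d in spotter.tip_of('knob_green','wrist')])
E
```

```text
[0.44631773 0.24437595 0.22825247] (array([420.2, 247. ,  37.1,  24.5]), -0.1067962646484375)
[([0.4128, 0.2506, 0.08], 0.86)]
```

View pics/w3.png

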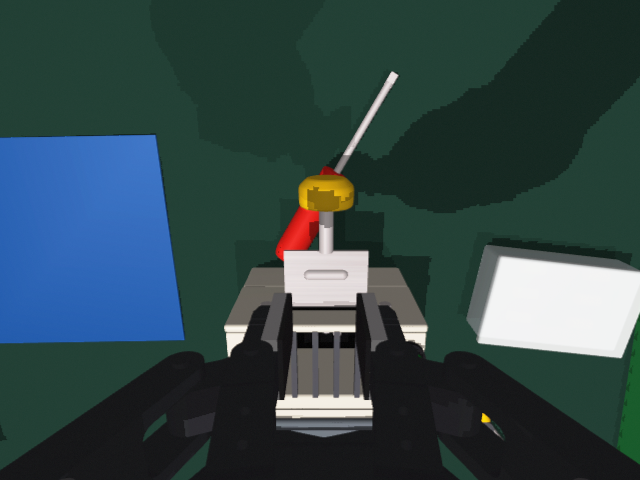

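Wrist view: green knob at (327,192) with its blade fully showing. It is about 1–2 mm from the expected out position (x≈0.419), and it snapped with no residual force, so step 1 looks done. Next, the red knob.

servo_tool([
  [[0,-1.2,-0.2],0],
  [[0,-2.4,-0.2],0],
  [[0,-3.6,-0.2],0],
  [[0,-4.8,-0.2],0],
  [[0,-6,-0.2],0],
], gripper=1)

```text
clock: 6.45
tool_pos: [0.4428, 0.0611, 0.226]
orientation: [0.0, 1.0, -0.0, -0.0]
force: [0.8, -0.3, -0.5]
width: 0.0001
```

servo_tool([
  [[0,-1.2,0],0],
  [[0,-2.4,0],0],
  [[0,-3.6,0],0],
  [[0,-4.8,0],0],
  [[0,-6,0],0],
])

```text
clock: 6.87
tool_pos: [0.4425, -0.1192, 0.2261]
orientation: [0.001, 1.0, 0.0, -0.0]
force: [1.1, 0.2, -0.0]
width: -0.0001
```

servo_tool([
  [[0.3,-1,0],-0.5],
  [[0.6,-2,0],-1],
  [[0.9,-3,0],-1],
  [[1.3,-3.6,0],-1],
  [[1.3,-3.95,0],-1],
])

```text
clock: 7.28
tool_pos: [0.4017, -0.2377, 0.2257]
orientation: [-0.042, 0.999, 0.0, -0.001]
force: [-0.2, 0.2, 0.1]
width: 0.0002
```

```bash
python3 - <<'E'
from h import *
im=cams.grab_frame('wrist'); cv2.imwrite('pics/w4.png',im)
hsv=cv2.cvtColor(im,cv2.COLOR_BGR2HSV)
y=cv2.inRange(hsv,(18,150,80),(32,255,255))
s=arm.sense();print(s['tool_pos'],s['orientation'],s['width'],rect(y>0,'wrist',.09))
for t in ['knob_red','tabs_red']:print([(np.round(d['centre'],4).tolist(),round(d['score'],2)) for d in spotter.tip_of(t,'wrist')])
E
```

```text
[ 0.40294175 -0.23821239  0.22580542] [-4.18184975e-02  9.99125066e-01 -3.02827763e-05 -5.60762352e-04] 0.0001521973363431151 (array([ 280.3, -354.2,   18.9,   62.2]), 4.753612995147705)
[([0.445, -0.235, 0.0841], 0.56)]
[([0.4436, -0.2383, 0.0825], 0.72)]
```

View pics/w4.png

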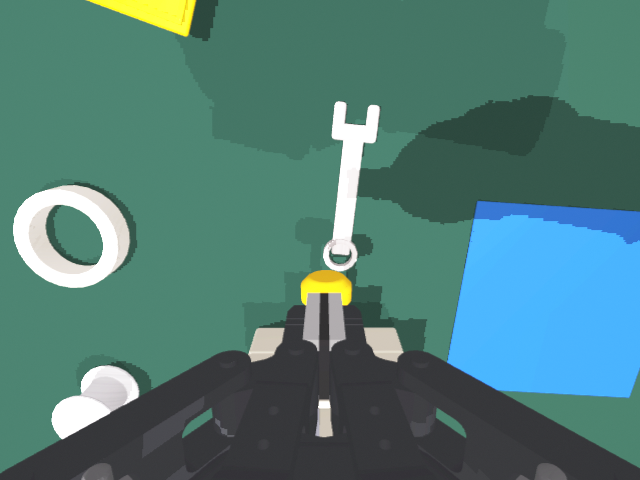

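The red knob is at (326,289), in line with the closed fingers at u≈325, and the blade lies behind it. The wrench is below and clear of the tips. I'll lower in front of the knob.

```bash
python3 - <<'E'
from h import *
for p,z in [((326,272),.095),((302,290),.084),((351,290),.084),((326,278),.10)]: print(np.round(unproj(p,'wrist',z)*1000,1))
E
```

```text
[[ 430.5 -231.9]]
[[ 450.7 -247.9]]
[[ 447.7 -211.9]]
[[ 432.9 -231.7]]
```

servo_tool([
  [[0,0.1,1.1],0],
  [[0,0.1,2.2],0],
  [[0,0.1,3.3],0],
  [[0,0.1,4.3],0],
  [[0,0.1,4.7],0],
])

```text
clock: 7.85
tool_pos: [0.4019, -0.2313, 0.0817]
orientation: [-0.043, 0.999, 0.001, -0.002]
force: [-0.2, 0.5, 0.4]
width: -0.0002
```

servo_tool([
  [[-0.3,0,0],0],
  [[-0.6,0,0],0],
  [[-0.9,0,0],0],
  [[-1.2,0,0],0],
  [[-1.5,0,0],0],
])

```text
clock: 8.27
tool_pos: [0.4499, -0.2286, 0.0863]
orientation: [-0.043, 0.999, -0.0, 0.001]
force: [-2.3, -0.2, 1.8]
width: -0.0
```

servo_tool([
  [[-0.06,0,0],0],
  [[-0.12,0,0],0],
  [[-0.18,0,0],0],
  [[-0.24,0,0],0],
  [[-0.26,0,0],0],
])

```text
clock: 8.68
tool_pos: [0.4552, -0.2282, 0.0855]
orientation: [-0.043, 0.999, 0.0, -0.001]
force: [-3.8, 1.4, 2.8]
width: 0.0001
```

servo_tool([
  [[-0.05,0,0],0],
  [[-0.1,0,0],0],
  [[-0.13,0,0],0],
  [[-0.13,0,0],0],
  [[-0.13,0,0],0],
])

```text
clock: 9.1
tool_pos: [0.4607, -0.2279, 0.0855]
orientation: [-0.043, 0.999, -0.0, 0.001]
force: [-0.9, -0.8, -0.9]
width: -0.0004
```

servo_tool([
  [[-0.04,0,0],0],
  [[-0.07,0,0],0],
  [[-0.1,0,0],0],
  [[-0.1,0,0],0],
  [[-0.1,0,0],0],
])

```text
clock: 9.52
tool_pos: [0.4624, -0.2276, 0.0852]
orientation: [-0.043, 0.999, 0.0, -0.001]
force: [-2.9, 0.2, 1.2]
width: -0.0002
```

servo_tool([
  [[-0.04,0,0],0],
  [[-0.08,0,0],0],
  [[-0.1,0,0],0],
  [[-0.1,0,0],0],
  [[-0.1,0,0],0],
])

```text
clock: 9.93
tool_pos: [0.4625, -0.2275, 0.0849]
orientation: [-0.043, 0.999, 0.0, -0.003]
force: [-10.6, -1.4, 8.6]
width: -0.0003
```

The tool hit a hard stop (TCP unmoved, force up to 11 N), so the red knob is home. I'll back off, rise and go above the red tabs.

servo_tool([
  [[0.5,0,0],0],
  [[0.6,0,-1.2],0],
  [[0.6,0,-2.4],0],
  [[0.6,0,-3.6],0],
  [[0.6,0,-4.8],0],
], gripper=0)

```text
clock: 10.35
tool_pos: [0.4481, -0.2289, 0.2312]
orientation: [-0.043, 0.999, -0.0, 0.001]
force: [1.0, -0.2, -0.4]
width: 0.0604
```

servo_tool([
  [[-1.2,0,-0.2],0],
  [[-2.4,0,-0.2],0],
  [[-3.6,0,-0.2],0],
  [[-4.8,0,-0.2],0],
  [[-5.8,0,-0.2],0],
])

```text
clock: 10.77
tool_pos: [0.6241, -0.2135, 0.2353]
orientation: [-0.043, 0.999, -0.0, 0.001]
force: [0.7, 0.4, 1.1]
width: 0.0855
```

```bash
python3 - <<'E'
from h import *
s=arm.sense();print(s['tool_pos'],s['orientation'],s['width'])
im=cams.grab_frame('wrist'); cv2.imwrite('pics/w5.png',im)
for t in ['knob_red','tabs_red','cover_red']:print(t,[(np.round(d['centre'],4).tolist(),round(d['score'],2)) for d in spotter.tip_of(t,'wrist')])
print([(rect(d['mask'],'wrist',.115),d['score']) for d in spotter.outline_of('cover_red','wrist')])
E
```

```text
[ 0.62405599 -0.21354843  0.23527543] [-4.31396081e-02  9.99068739e-01 -5.47121318e-05  7.90930736e-04] 0.0855045167101308
knob_red [([0.4839, -0.2296, 0.0843], 0.62)]
tabs_red [([0.6587, -0.2121, 0.1358], 0.56)]
cover_red [([0.6614, -0.2119, 0.1111], 0.58)]
[((array([ 654.8, -213.7,  115.6,  124.2]), 4.892070770263672), 0.57)]
```

View pics/w5.png

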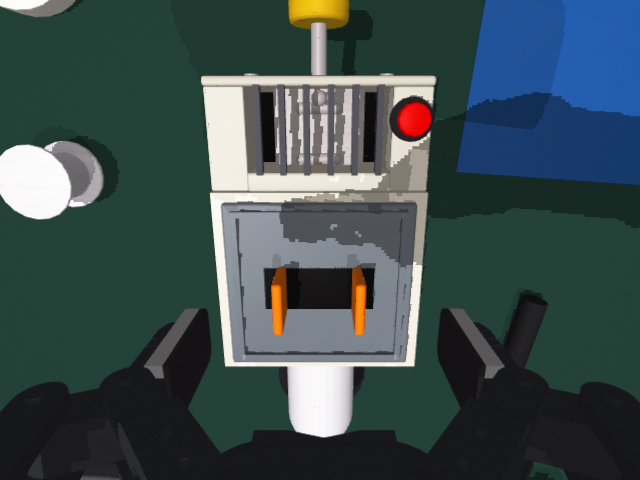

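The red knob is home: the blade is gone and the spotter puts the knob at x≈0.484 against about 0.481 expected. The orange tabs are at (279,300) and (359,300), centred between the open fingers. I'll move over them and descend.

servo_tool([
  [[-0.6,-0.04,0],0],
  [[-1.15,-0.04,0.4],0],
  [[-1.15,-0.04,1.2],0],
  [[-1.15,-0.04,1.8],0],
  [[-1.15,-0.04,2.2],0],
])

```text
clock: 11.43
tool_pos: [0.6545, -0.2121, 0.1678]
orientation: [-0.043, 0.999, 0.0, -0.001]
force: [0.0, -0.2, -0.6]
width: 0.0858
```

servo_tool([
  [[0,0,0.3],0],
  [[0,0,0.6],0],
  [[0,0,0.9],0],
  [[0,0,1.05],0],
  [[0,0,1.05],0],
])

```text
clock: 11.85
tool_pos: [0.6553, -0.2121, 0.137]
orientation: [-0.043, 0.999, 0.0, -0.001]
force: [-0.0, 0.3, -0.1]
width: 0.0851
```

servo_tool([
  [[-0.05,0,0],0],
  [[-0.05,0,0],0],
  [[-0.05,0,0],0],
  [[-0.05,0,0],0],
  [[-0.05,0,0],0],
], gripper=1)

```text
clock: 12.27
tool_pos: [0.6585, -0.2123, 0.1411]
orientation: [-0.043, 0.999, -0.001, 0.002]
force: [-4.7, 2.6, 14.9]
width: 0.0371
```

servo_tool([
  [[0,0,0],0],
  [[0,0,0],0],
  [[0,0,0],0],
  [[0,0,0],0],
  [[0,0,0],0],
])

```text
clock: 12.68
tool_pos: [0.6584, -0.2122, 0.1411]
orientation: [-0.043, 0.999, -0.001, 0.002]
force: [-3.3, 2.2, 13.0]
width: 0.037
```

servo_tool([
  [[0,0,-0.2],0],
  [[0,0,-0.4],0],
  [[0,0,-0.6],0],
  [[0,0,-0.8],0],
  [[0,0,-1],0],
])

```text
clock: 13.1
tool_pos: [0.6573, -0.2119, 0.1682]
orientation: [-0.043, 0.999, 0.0, -0.0]
force: [0.2, 0.4, -2.6]
width: 0.0371
```

servo_tool([
  [[0,0,-0.4],0],
  [[0,0,-0.8],0],
  [[0,0,-1.2],0],
  [[0,0,-1.6],0],
  [[0,0,-2],0],
])

```text
clock: 13.52
tool_pos: [0.6575, -0.212, 0.2295]
orientation: [-0.043, 0.999, -0.0, 0.0]
force: [0.9, -0.3, -1.3]
width: 0.0373
```

```bash
python3 - <<'E'
from h import *
s=arm.sense();print(s['tool_pos'],s['force'],s['width'])
im=cams.grab_frame('scene'); cv2.imwrite('pics/s6.png',im)
E
```

```text
[ 0.65747883 -0.21203417  0.22954694] [ 0.94547749 -0.34385053 -1.25445807] 0.03730045080626834
```

View pics/s6.png

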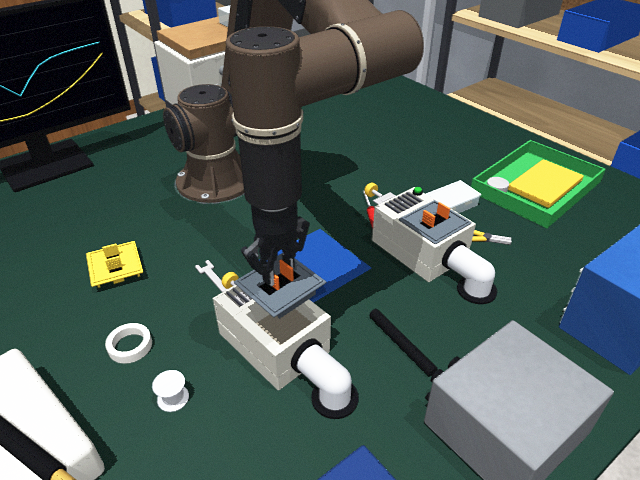

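The cover is lifted clear and level: the scene view shows it below the gripper at (280,285). Moving to the mat centre.

servo_tool([
  [[0.3,0.45,0],0],
  [[0.8,1.2,0],0],
  [[1.4,2.05,0],0],
  [[2,2.95,0],0],
  [[2.6,3.8,0],0],
])

```text
clock: 13.98
tool_pos: [0.5688, -0.1043, 0.2279]
orientation: [-0.043, 0.999, 0.0, 0.0]
force: [1.0, 1.6, -2.6]
width: 0.037
```

servo_tool([
  [[0.6,0.9,0],0],
  [[1.2,1.8,0],0],
  [[1.8,2.7,0],0],
  [[2.3,3.4,0],0],
  [[2.57,3.77,0],0],
])

```text
clock: 14.4
tool_pos: [0.4815, 0.0024, 0.2284]
orientation: [-0.044, 0.999, 0.0, 0.0]
force: [-0.2, -0.7, -2.4]
width: 0.0366
```

servo_tool([
  [[0,0,0.8],0],
  [[0,0,1.8],0],
  [[0,0,2.8],0],
  [[0,0,3.8],0],
  [[0,0,4.6],0],
])

```text
clock: 14.82
tool_pos: [0.4828, 0.0009, 0.0886]
orientation: [-0.043, 0.999, 0.0, 0.0]
force: [0.5, 0.1, -1.7]
width: 0.0369
```

servo_tool([
  [[0,0,0.2],0],
  [[0,0,0.4],0],
  [[0,0,0.55],0],
  [[0,0,0.65],0],
  [[0,0,0.7],0],
])

```text
clock: 15.23
tool_pos: [0.484, 0.0012, 0.0696]
orientation: [-0.043, 0.999, 0.0, 0.001]
force: [0.4, -0.5, -2.6]
width: 0.0369
```

Still carrying; lower gently to contact.

servo_tool([
  [[0,0,0.08],0],
  [[0,0,0.16],0],
  [[0,0,0.24],0],
  [[0,0,0.3],0],
  [[0,0,0.3],0],
])

```text
clock: 15.65
tool_pos: [0.4831, 0.0008, 0.0595]
orientation: [-0.043, 0.999, -0.0, -0.0]
force: [-0.5, -0.2, -1.5]
width: 0.0369
```

servo_tool([
  [[0,0,0.04],0],
  [[0,0,0.08],0],
  [[0,0,0.1],0],
  [[0,0,0.1],0],
  [[0,0,0.1],0],
])

```text
clock: 16.07
tool_pos: [0.4834, 0.001, 0.0571]
orientation: [-0.043, 0.999, 0.0, 0.0]
force: [-3.0, 0.9, 4.0]
width: 0.0371
```

servo_tool([
  [[0,0,0],0],
  [[0,0,0],0],
  [[0,0,0],0],
  [[0,0,0],0],
  [[0,0,0],0],
], gripper=0)

```text
clock: 16.48
tool_pos: [0.4835, 0.0009, 0.0568]
orientation: [-0.043, 0.999, 0.0, 0.0]
force: [-0.7, -0.3, 0.3]
width: 0.0852
```

servo_tool([
  [[0,0,-0.3],0],
  [[0,0,-0.8],0],
  [[0,0,-1.6],0],
  [[0,0,-2.6],0],
  [[0,0,-3.6],0],
])

```text
clock: 16.9
tool_pos: [0.4828, 0.0007, 0.1664]
orientation: [-0.043, 0.999, -0.0, -0.0]
force: [0.5, 0.3, 0.1]
width: 0.0852
```

servo_tool([
  [[0,-0.9,-1.1],0],
  [[0,-2,-1.1],0],
  [[0,-3.2,-1.1],0],
  [[0,-4.4,-1.1],0],
  [[0,-5.5,-1.1],0],
])

```text
clock: 17.32
tool_pos: [0.4974, -0.1652, 0.1991]
orientation: [-0.043, 0.999, -0.0, 0.001]
force: [0.7, 1.1, -0.2]
width: 0.0856
```

servo_tool([
  [[0,-1.2,0],0],
  [[0,-2.4,0],0],
  [[0,-3.6,0],0],
  [[0,-4.6,0],0],
  [[0,-5.5,0],0],
])

```text
clock: 17.73
tool_pos: [0.5114, -0.3301, 0.1985]
orientation: [-0.043, 0.999, -0.0, 0.0]
force: [0.9, 0.9, -0.7]
width: 0.0858
```

```bash
python3 - <<'E'
from h import *
s=arm.sense();print(s['clock'],s['tool_pos'],s['force'],s['width'])
im=cams.grab_frame('top'); cv2.imwrite('pics/t7.png',im)
for t in ['knob_red','knob_green','cover_red','cover_green','mat','wrench','screwdriver','tape_roll','parts_box','antenna','pliers','solder_reel']:
    print(t,[(np.round(d['centre'],3).tolist(),round(d['score'],2)) for d in spotter.tip_of(t,'top')])
E
```

```text
17.7333 [ 0.51135237 -0.33008936  0.19851127] [ 0.85476118  0.86328939 -0.71675808] 0.0857518230242622
knob_red [([0.528, 0.45, -0.004], 0.69)]
knob_green [([0.412, 0.245, 0.082], 0.59), ([0.447, -0.458, -0.003], 0.58)]
cover_red [([0.199, -0.389, 0.027], 0.95), ([0.482, 0.005, 0.026], 0.87), ([0.604, 0.237, 0.002], 0.42)]
cover_green [([0.639, 0.242, 0.108], 0.89)]
mat []
wrench []
screwdriver [([0.412, 0.253, -0.002], 0.6)]
tape_roll [([0.448, -0.46, -0.002], 0.64)]
parts_box [([0.528, 0.452, -0.003], 0.84)]
antenna [([0.797, -0.011, 0.0], 0.78), ([0.682, 0.408, -0.002], 0.56)]
pliers [([0.682, 0.408, -0.001], 0.72)]
solder_reel [([0.413, 0.253, -0.002], 0.54)]
```

View pics/t7.png

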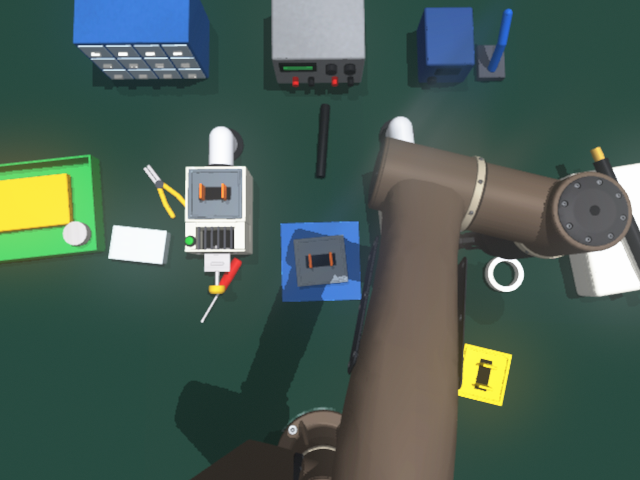

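The grey cover is on the mat at (320,261), flat and tabs-up, at about (0.482, 0.005). The green knob is out at (217,289), and the bystanders that show have not moved. The arm is clear, with about 0 N on the wrist, so I'm handing in.

```bash
python3 -c "
from bench import order; print(order.hand_in())"
```

```text
the job is handed in; nothing more can be done
None
```

The job was handed in at about 18 s. I pulled the green knob out first and then pushed the red knob home. After that I squeezed the tabs, lifted the red pod's cover and laid it tabs-up on the mat. The hand-in gives no verdict, so these are my own last checks:

- **Red cover:** its centre is at about (0.482, 0.005), against a mat centre of (0.483, 0.001). Its origin is 26 mm above the bench, and it looks flat.
- **Green knob:** out. The last reading was x = 0.412 m against 0.419 m expected. That is 7 mm off, but in the direction past the end stop, so probably spotter error. An earlier wrist reading agreed to within 2 mm.
- **Red knob:** home. The push ended on a hard stop at about 11 N, and the wrist view showed no blade. The arm hid this knob in the last top picture, so I did not check it again.
- **Green cover:** read at x = 0.639 m, against 0.644 m at the start by the same detector and 0.637–0.639 m by other early readings. I take the difference as noise, and it was never touched.
- **Bystanders:** pliers, antenna, tape roll, screwdriver and parts box read within a few mm of where they started. The wrench and solder reel were hidden by the arm in the last picture. The spotter found no wrench, and its solder reel hit was false. Both looked in place in the scene view after the cover was lifted.
- **Arm:** about 0 N on the wrist when I handed in.

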